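# Draw battery cells from the bench dispenser

### The job

Pick up the yellow tray by its black handle, bring it level under the chute of the battery dispenser and use the tray's front wall to press the spring-loaded red paddle in to the green marks (about 16 mm), so that the gate lifts and all three cells slide into the tray. Finish while still holding: do not put the tray down or let the paddle go, but keep the tray in the gripper, up off the bench, with the three cells in it and the paddle still pressed to the green marks. Leave the opened phone, the bottle and the screwdriver where they are.

Things in the scene. Friction and masses are not known exactly. Their poses are not given: they have to be found in the camera images.
- dispenser: grey battery dispenser fixed to the bench, turned up to 0.3 rad. Origin: on the bench, mid-width; +x points into the machine (the way the paddle is pushed), z up. Foot plate 160 wide, 12 mm high, x -50 to 120. Column x 0 to 36, y within 14. Open white chute, 34 wide, slopes 32 degrees down to -x along y = 0; rear end 213 high. Grey side cheeks y = +-(68 to 78), x -50 to 35, up to z 100 (all mm)
- chute_lip (a point): middle of the front lower edge of the chute floor, (-88, 0, 115) mm in the dispenser's frame; chute underside there 111 mm above the bench. A dark gate with yellow top closes it; it rises 1.8 mm up and forwards, square to the chute, per mm of paddle travel and frees the cells from about 10 mm of travel on; its top then stands up to 165 mm above the bench and 30 mm before the lip (-x)
- paddle_face (a point): middle of the red paddle's front face, (-60, 0, 79) mm in the dispenser's frame when not pressed; moves with it, along the dispenser's +x only. Paddle 70 mm wide, 8 thick, spanning z 58 to 100 mm above the bench (a tray standing on the bench passes under it); thin red ears reach to y = +-65 mm, beside the marks
- paddle (a joint): paddle travel in m: 0 sprung out, 0.026 hard stop; at 0.016 its front face is level with the middle of the green marks. Return spring: 2 N at 0, 4 N at 0.016, 5 N at the stop (plus the gate's weight, under 0.5 N)
- mark (a point): top of the green upright mark on the left (+y) side cheek, (-44, 73, 102) mm in the dispenser's frame; the right cheek has the same at y = -73. 7 mm wide along x; shows how far in the paddle's front face is to be
- tray: open yellow tray, 100 (x) x 90 (y) x 45 mm high outside, walls and floor 4 mm, 120 to 195 g. Origin: centre of its underside; z up. Its black upright handle stands on its -x side; the wall on the +x side is the front wall. Starts on the bench, handle roughly towards the robot
- tray_handle (a point): centre of the top of the tray's black handle: upright block 24 x 24 mm, 30 to 90 mm above the tray's underside, at (-88, 0, 90) mm in the tray's frame. 26 mm between handle and tray wall, bridged by a 20 mm wide bar 31 to 43 mm above the underside; higher than 45 mm the handle is clear all round
- cell1: battery cell, cylinder 17 mm across, 34 mm long, green with an orange and a steel end, 17 g; origin at its centre, x along its axis. Number 1 of 3 from the front, end to end in the chute behind the gate. They slide out by themselves within about a second of its opening and drop just before the lip (0 to 45 mm to -x)
- cell2: battery cell, cylinder 17 mm across, 34 mm long, green with an orange and a steel end, 17 g; origin at its centre, x along its axis. Number 2 of 3 from the front, end to end in the chute behind the gate. They slide out by themselves within about a second of its opening and drop just before the lip (0 to 45 mm to -x)
- cell3: battery cell, cylinder 17 mm across, 34 mm long, green with an orange and a steel end, 17 g; origin at its centre, x along its axis. Number 3 of 3 from the front, end to end in the chute behind the gate. They slide out by themselves within about a second of its opening and drop just before the lip (0 to 45 mm to -x)
- phone: opened dark phone, 148 x 72 x 8 mm, lying on the bench; origin: centre of its underside; leave alone
- bottle: small clear bottle with a white cap, 42 mm across, 100 mm high; origin: centre of its underside; leave alone
- driver: screwdriver with a red handle, 160 mm long, lying on the bench; leave alone
There are look-alikes about, which are no part of the job. Of the things shaped like the tray, the yellow one is meant.

How it is judged (in metres and radians):
On the way, in this order (a step that is already met when the one before it is completed fails the run):
1. the tray is held up off the bench, no cell drawn yet (contact force between the fingers and tray above 2 N and height (world z) of tray above 0.025 m and angle between tray's own z axis and vertical below 0.3 rad and value of joint paddle below 0.004 m and z of each of cell1, cell2, cell3 in the frame of dispenser above 0.11 m), for 0.2 s.
2. all three cells lie in the held tray (contact force between the fingers and tray above 2 N and height (world z) of tray above 0.025 m and angle between tray's own z axis and vertical below 0.3 rad and x of cell1 in the frame of tray between -0.048 and 0.048 m and y of cell1 in the frame of tray between -0.043 and 0.043 m and z of cell1 in the frame of tray between 0.004 and 0.042 m and x of cell2 in the frame of tray between -0.048 and 0.048 m and y of cell2 in the frame of tray between -0.043 and 0.043 m and z of cell2 in the frame of tray between 0.004 and 0.042 m and x of cell3 in the frame of tray between -0.048 and 0.048 m and y of cell3 in the frame of tray between -0.043 and 0.043 m and z of cell3 in the frame of tray between 0.004 and 0.042 m), for 0.3 s.
At the end, for the whole second after the job is handed in: The gripper holds the tray (finger force over 2 N), its underside over 25 mm above the bench and tilted less than 0.3 rad; all three cells rest in it; the tray presses the paddle with over 0.8 N and the paddle's travel is between 11 and 21 mm; all still (all of step 2 and value of joint paddle between 0.011 and 0.021 m and contact force between tray and dispenser above 0.8 N and linear speed of tray below 0.03 m/s and linear speed of each of cell1, cell2, cell3 below 0.05 m/s); the arm keeps its last pose, push and grip.
It fails at once if the phone is moved by more than 20 mm (distance of phone from where it was at the start of the episode above 0.02 m).
It fails at once if the bottle is moved by more than 20 mm (distance of bottle from where it was at the start of the episode above 0.02 m).
It fails at once if the screwdriver is moved by more than 20 mm (distance of driver from where it was at the start of the episode above 0.02 m).
It also fails if it takes over 40 s, if anything falls off the work surface, if the arm or the gripper's body presses on something with over 40 N, if the wrist force passes 120 N, or if a joint passes its speed limit or range.

### The arm

A 6-joint arm with a two-finger parallel gripper is mounted at the origin on the work surface. World frame = base frame: x ahead of the robot, y to its left, z up, the work surface at z = 0. Lengths are in mm, angles in rad, forces in N, time in s.
With the tool pointing down it reaches from about 275 to 725 mm from the base axis. Payload 15.9 kg.
Tool frame: the origin (TCP) lies between the finger pads; the fingertips stand 17 mm ahead of it and the grasp point (between the pads) lies 2 mm behind it; z points along the fingers, y is the line along which they close (so a half turn about z gives the same grasp; the last joint's range is limited). The gripper opens to 85 mm and grips with 20 to 120 N. Pads are 22 mm wide; open, the fingers measure 114 mm over their backs; the gripper's body (76 mm by 85 mm) begins 54 mm behind the grasp point. The pads swing forward as they close: fully open they stand 13 mm farther back than shut.
Start: joints at [-1.285, 0.213, -0.034, 1.323, 0, 1.571], TCP at [140.957, -479.705, 248.306] pointing down, gripper open.
Joint ranges: [-2.98, 2.98], [-0.74, 1.72], [-1.14, 1.35], [-2.1, 2.04], [-1.57, 1.44], [-3.14, 3.14]. Speed limits (rad/s): [1.89, 1.89, 2.39, 2.57, 3.14, 3.14].

### API

Orientations are given as a 3x3 rotation matrix whose columns are the frame's x, y, z axes.
In Python, from rig import bot gives the robot as it stands.
- The arm moves only by the tool arm_command, never from a script. Its argument "series" is a list of rows, each an object of numbers: "jaw": the opening, from 0 (shut) to 1 (fully open); "tx", "ty", "tz": the shift along the tool's x, y, z in units of 40 mm (1.0 is 40 mm); "turn": the turn about the tool's z in rad. A call has 1 to 12 rows; each row is the pose to reach, as a shift and turn from the pose commanded when the call began, along the tool's axes at that moment; what a row does not reach only later rows make up. A row lasts 1/12 s, in which the tool goes at most 41.7 mm and 7.16 degrees, less where a joint would pass 70% of its speed; a pose out of reach is approached as far as the arm can. A call with a gripper value outside its range is refused whole. The fingers move at their own pace and stop on an object; "force" is the grip in N (left out, the last holds). Time passes only in rows, so rows that repeat a pose let the fingers close. It gives the time, the measured TCP pose, the force, the opening and the grip force at its end, in the units of the state.
- bot.read_state(): the state, without advancing time (a new reading comes with each control period).
- bot.snapshot(name): name is "scene" or "top" or "wrist"; returns the picture (420x560x3 uint8, red, green, blue); there is no depth.
- bot.camera_info(name): a dict with "camera_matrix" (3x3 intrinsics, pixels), "view" (4x4, takes a point from world to camera coordinates); the wrist camera has in their place "T_tool_cam" (4x4, takes a point from camera to tool coordinates, whose origin is the TCP and whose axes are the flange's). Camera axes: x right, y down, z forward; pixel columns grow to the right and rows downward; lengths in mm; the calibration is good to about 2 mm. A picture is of the moment at which its call begins: read the wrist's pose just before it. camera_info takes no time and is no camera call.
- bot.sign_off(): hands the job in; it is judged then, once.
The state is a dict: "clock": time; "joint_positions": joint angles; "joint_velocities": joint speeds; "effort": joint torques, N m; "tcp_pos": TCP position; "tool_rot": TCP orientation; "wrist_force": force on the tool from outside, world axes, zero at the start; "torque": the same for the moment, N m; "finger_gap": finger opening in mm; "gripper_force": force on a finger pad.
Only numpy, scipy, OpenCV 4.12 (cv2) and the standard library are available. Lean on these libraries where they do the work, as an engineer would, in place of code of your own. Each camera call takes 0.05 s, during which the arm holds its last target. There are 200 camera calls.

## Working session

There is one attempt and no reset: what is moved stays moved. The work goes in short steps, Python scripts to look and compute and a tool call to move; the robot and the scene stay as the last step left them, time stands still between calls to the robot, and variables do not carry over. Pictures are saved under pics/ and viewed, at most 10 in all, crops included, and the job is handed in when it is done.

Besides the shell and the picture viewer there is one more tool, called after ">>>" as name(argument=value, ...), one argument or row to a line, values as JSON. arm_command: Moves the arm, as the interface text tells. Its arguments: {"type":"object","properties":{"series":{"type":"array"},"force":{"type":"number"}},"required":["series"]}

```bash
mkdir -p pics; ls; python3 - <<'E'
from rig import bot
import cv2,numpy as np
ims=[]
for n in("scene","top"):
    im=bot.snapshot(n);np.save(f"pics/{n}.npy",im);cv2.imwrite(f"pics/{n}0.png",im[:,:,::-1])
    c=bot.camera_info(n);print(n,np.round(c["camera_matrix"],1).tolist(),np.round(c["view"],3).tolist())
s=bot.read_state();print(s["clock"],s["tcp_pos"],np.round(s["tool_rot"],3).tolist(),s["finger_gap"])
print(bot.camera_info("wrist"))
E
```

```text
pics
scene [[399.2, 0.0, 284.4], [0.0, 399.2, 203.0], [0.0, 0.0, 1.0]] [[0.013, 1.0, -0.016, 78.998], [0.582, -0.02, -0.813, -212.909], [-0.813, 0.001, -0.582, 1771.383], [0.0, 0.0, 0.0, 1.0]]
top [[402.0, 0.0, 288.0], [0.0, 402.0, 204.8], [0.0, 0.0, 1.0]] [[0.027, -0.999, 0.03, -112.61], [-0.989, -0.031, -0.142, 554.121], [0.143, -0.026, -0.989, 1033.09], [0.0, 0.0, 0.0, 1.0]]
0.1 [ 140.87356421 -479.44644329  247.87591547] [[0.959, 0.282, -0.0], [0.282, -0.959, 0.001], [0.0, -0.001, -1.0]] 85.20534224590702
{'camera_matrix': array([[350.23739959,   0.        , 282.3942293 ],
       [  0.        , 350.23739959, 216.19081412],
       [  0.        ,   0.        ,   1.        ]]), 'T_tool_cam': array([[-3.64616954e-04, -9.45712067e-01, -3.25005468e-01,
         8.24147007e+01],
       [ 9.99999883e-01, -2.41188333e-04, -4.20061221e-04,
        -1.74259496e-01],
       [ 3.18869438e-04, -3.25005583e-01,  9.45712044e-01,
        -1.24406971e+02],
       [ 0.00000000e+00,  0.00000000e+00,  0.00000000e+00,
         1.00000000e+00]])}
```

View pics/scene0.png

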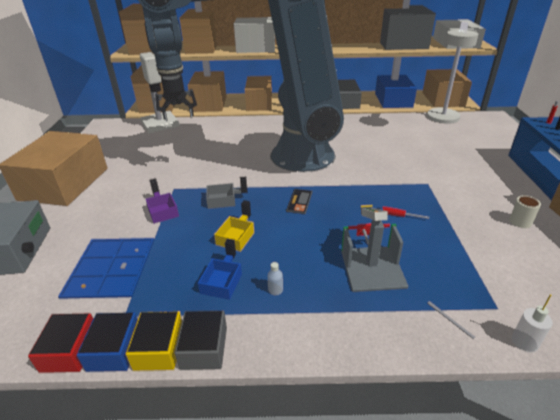

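View pics/top0.png

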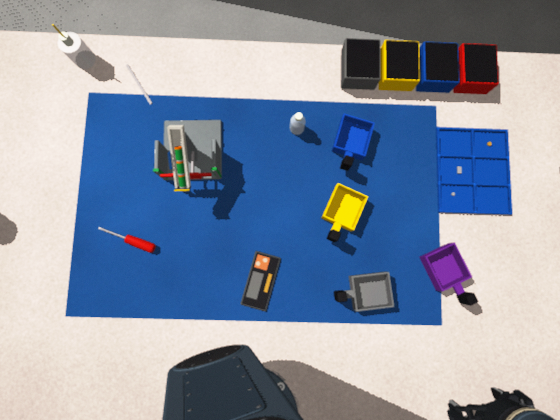

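The top view shows tray-shaped things: yellow (346,208) with its handle at (335,233), blue (353,138), grey (372,292) and purple (446,268), plus a yellow bin without a handle at (400,63). The yellow one with the handle fits. The dispenser is at (190,160), the bottle at (298,122), the phone at (261,280) and the driver at (128,240). I'll confirm in an enlarged crop and measure.

```bash
cat > h.py <<'E'
import numpy as np,cv2
from rig import bot
def cam(n):
    c=bot.camera_info(n);K=c["camera_matrix"]
    if n=="wrist":
        s=bot.read_state();T=np.eye(4);T[:3,:3]=s["tool_rot"];T[:3,3]=s["tcp_pos"];return K,np.linalg.inv(T@c["T_tool_cam"])
    return K,np.array(c["view"])
def ray(C,p):
    K,V=C;R=V[:3,:3];o=-R.T@V[:3,3];d=R.T@np.linalg.inv(K)@[p[0],p[1],1];return o,d/np.linalg.norm(d)
def onz(C,p,z):
    o,d=ray(C,p);return o+d*(z-o[2])/d[2]
def proj(C,P):
    K,V=C;q=K@(V[:3,:3]@np.asarray(P,float)+V[:3,3]);return q[:2]/q[2]
def tri(C1,p1,C2,p2):
    o1,d1=ray(C1,p1);o2,d2=ray(C2,p2)
    t=np.linalg.lstsq(np.c_[d1,-d2],o2-o1,rcond=None)[0];a=o1+t[0]*d1;b=o2+t[1]*d2
    return (a+b)/2,np.linalg.norm(a-b)
def blobs(m,amin=8):
    n,l,s,c=cv2.connectedComponentsWithStats(m.astype(np.uint8))
    return [(l==i,s[i],c[i]) for i in range(1,n) if s[i,4]>=amin]
E
python3 - <<'E'
from h import *
a=np.load("pics/top.npy");b=np.load("pics/scene.npy")
A=cv2.resize(a[175:255,300:400],None,fx=4,fy=4,interpolation=2)
B=cv2.resize(a[110:210,145:245],None,fx=4,fy=3.2,interpolation=2)
D=cv2.resize(b[190:270,200:300],None,fx=4,fy=3.2,interpolation=2)[:256]
E=cv2.resize(b[195:295,330:430],None,fx=4,fy=2.56,interpolation=2)
cv2.imwrite("pics/crop.png",np.vstack([np.hstack([A,B]),np.hstack([D,E])])[:,:,::-1])
for n,im in(("top",a),("scene",b)):
    C=cam(n);h=cv2.cvtColor(im,cv2.COLOR_RGB2HSV);H,S,V=h[...,0],h[...,1],h[...,2]
    for nm,m in(("yel",(H>20)&(H<32)&(S>150)&(V>90)),("red",((H<6)|(H>174))&(S>150)&(V>70)),("grn",(H>45)&(H<85)&(S>100)&(V>50)),("black",(V<35))):
        for l,s,c in blobs(m):
            if s[4]<3000 and 60<c[1]<310: print(n,nm,s.tolist(),c.round(1),[onz(C,c,z)[:2].round().tolist() for z in((45,90) if nm!="grn" else (100,))])
            if nm=="yel" and s[4]>300 and 150<c[1]<260: print(cv2.minAreaRect(cv2.findNonZero(l.astype(np.uint8))))
E
```

```text
top yel [379, 40, 41, 51, 774] [395.9  73. ] [[941.0, -390.0], [918.0, -377.0]]
top yel [322, 183, 46, 49, 1402] [344.3 207.7] [[553.0, -247.0], [547.0, -239.0]]
((343.32989501953125, 210.25772094726562), (34.92790985107422, 46.096717834472656), 23.96249008178711)
top yel [174, 189, 16, 2, 30] [181.5 189.5] [[589.0, 188.0], [581.0, 177.0]]
top red [454, 43, 45, 51, 712] [470.9  77.1] [[938.0, -604.0], [915.0, -581.0]]
top red [160, 173, 13, 4, 48] [166.4 174.6] [[628.0, 230.0], [618.0, 218.0]]
top red [190, 173, 21, 6, 97] [198.4 175.1] [[629.0, 146.0], [620.0, 136.0]]
top red [125, 235, 30, 17, 265] [139.6 243.2] [[444.0, 287.0], [442.0, 271.0]]
top grn [175, 150, 8, 10, 67] [178.3 154.4] [[670.0, 188.0]]
top grn [177, 164, 7, 10, 63] [180.  168.2] [[634.0, 182.0]]
top grn [211, 167, 10, 10, 35] [215.7 170.1] [[632.0, 91.0]]
top grn [153, 168, 11, 5, 31] [157.4 170.2] [[627.0, 238.0]]
top grn [178, 177, 8, 10, 62] [181.7 181.6] [[599.0, 175.0]]
top black [426, 43, 32, 38, 1112] [441.3  61.3] [[982.0, -521.0], [958.0, -502.0]]
top black [465, 45, 32, 37, 1094] [480.4  63. ] [[982.0, 
[... 494 characters left out ...]
244.0], [631.0, -235.0]]
((234.8400115966797, 231.8800048828125), (30.0, 40.40000534057617), 36.869895935058594)
scene red [548, 107, 9, 16, 55] [551.6 114.1] [[-284.0, 1250.0], [-182.0, 1176.0]]
scene red [383, 207, 22, 9, 110] [394.5 211.2] [[487.0, 288.0], [547.0, 267.0]]
scene red [349, 224, 22, 11, 107] [362.6 228.3] [[574.0, 165.0], [629.0, 151.0]]
scene red [384, 224, 5, 3, 9] [386.2 225.2] [[561.0, 243.0], [617.0, 225.0]]
scene grn [37, 214, 5, 8, 15] [ 38.7 217.8] [[556.0, -860.0]]
scene grn [30, 217, 8, 16, 44] [ 33.8 224.2] [[588.0, -860.0]]
scene grn [392, 224, 4, 3, 9] [393.3 224.7] [[627.0, 243.0]]
scene black [556, 120, 4, 9, 21] [558. 125.] [[-159.0, 1210.0], [-64.0, 1138.0]]
```

View pics/crop.png

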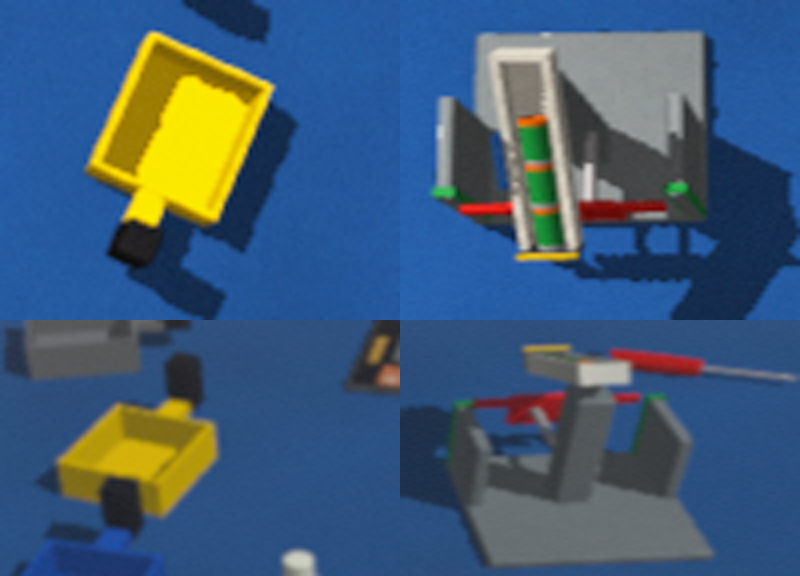

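The crop confirms the yellow tray: rim corners at about (338,183.5), (368,197), (354,231) and (322,217), and the black handle near (334,236). The green marks are at (155.8,170.3) and (214.5,169.4). Next, the poses.

```bash
python3 - <<'E'
from h import *
T=cam("top");S=cam("scene")
c=[onz(T,p,45)[:2] for p in((338.2,183.5),(368,197),(354.2,231),(322,217))]
c=np.array(c);print(c.round(),[np.linalg.norm(c[i]-c[i-1]).round(1) for i in range(4)],c.mean(0))
x=(c[0]+c[1]-c[2]-c[3]);yaw=np.arctan2(x[1],x[0]);y2=c[0]+c[3]-c[1]-c[2];print("tray yaw",yaw,np.arctan2(-y2[0],y2[1]))
u=np.array([np.cos(yaw),np.sin(yaw)]);hd=c.mean(0)-88*u;print("handle pred",hd,proj(T,[*hd,90]),proj(S,[*hd,90]), "img", onz(T,(332.5,237),90))
# marks
L,ef=tri(T,(155.8,170.3),S,(330+255/4,195+398-320-0 and 195+(398-320)/2.56));R,er=tri(T,(214.5,169.4),S,(330+62/4,195+(404-320)/2.56));print("marks",L,ef,R,er)
L=onz(T,(155.8,170.3),102);R=onz(T,(214.5,169.4),102);d=(L-R)[:2];print(L,R,np.linalg.norm(d),"yaw",np.arctan2(-d[0],d[1]))
# foot plate rear corners z=12 and red ends
for p in((145+76/4,110+36/3.2),(145+305/4,110+33/3.2),(145+307/4,110+218/3.2)):print("foot",onz(T,p,12))
for p in((145+118/4,110+256/3.2),(145+178/4,110+256/3.2)):print("gate top",onz(T,p,130))
E
```

```text
[[ 619. -230.]
 [ 585. -311.]
 [ 492. -274.]
 [ 527. -188.]] [np.float64(101.4), np.float64(87.7), np.float64(99.7), np.float64(92.9)] [ 555.60717587 -250.42901087]
tray yaw -0.4058100800836715 -0.39224562129571605
handle pred [ 474.75427989 -215.68985124] [334.81092917 235.7817981 ] [244.87682299 201.32216043] img [ 471.50524495 -209.85618469   90.        ]
marks [627.27547344 243.84301939  96.98393498] 1.53422540421533 [634.51891322  96.3880184   97.65496537] 2.9371111405005985
[626.04740983 241.49030552 102.        ] [633.38698297  94.19619506 102.        ] 147.47686024848838 yaw 0.04978819254754514
foot [787.17791273 256.89323557  12.        ]
foot [795.9679907   97.39305423  12.        ]
foot [630.09880145  87.63725134  12.        ]
gate top [572.2682021  184.02680779 130.        ]
gate top [573.44704337 147.67957646 130.        ]
```

Both objects check out against the given sizes. The tray is about 100x90 with yaw −0.40, and its handle is at (474,−215). The dispenser origin is at about (673,170.5) with yaw 0.053, and the marks are 147.5 mm apart. I'll move above the handle, with the jaws closing along the tray's x.

>>> arm_command(
  series=[
    {"tx":9.86,"ty":-3.99,"tz":2.0,"turn":-0.885,"jaw":1},
    {"tx":9.86,"ty":-3.99,"tz":2.0,"turn":-0.885,"jaw":1},
    {"tx":9.86,"ty":-3.99,"tz":2.0,"turn":-0.885,"jaw":1},
    {"tx":9.86,"ty":-3.99,"tz":2.0,"turn":-0.885,"jaw":1},
    {"tx":9.86,"ty":-3.99,"tz":2.0,"turn":-0.885,"jaw":1},
    {"tx":9.86,"ty":-3.99,"tz":2.0,"turn":-0.885,"jaw":1},
    {"tx":9.86,"ty":-3.99,"tz":2.0,"turn":-0.885,"jaw":1},
    {"tx":9.86,"ty":-3.99,"tz":2.0,"turn":-0.885,"jaw":1},
    {"tx":9.86,"ty":-3.99,"tz":2.0,"turn":-0.885,"jaw":1},
    {"tx":9.86,"ty":-3.99,"tz":2.0,"turn":-0.885,"jaw":1},
    {"tx":9.86,"ty":-3.99,"tz":2.0,"turn":-0.885,"jaw":1},
    {"tx":9.86,"ty":-3.99,"tz":2.0,"turn":-0.885,"jaw":1},
  ],
)

```text
clock: 1.1
tcp_pos: [476.3, -212.7, 166.9]
tool_rot: [[0.386, 0.923, -0.001], [0.923, -0.386, 0.001], [0.001, -0.002, -1.0]]
wrist_force: [0.0, -0.4, 0.1]
finger_gap: 85.5
gripper_force: 0.0
```

```bash
python3 - <<'E'
from h import *
W=cam("wrist");im=bot.snapshot("wrist");np.save("pics/w1.npy",im);np.save("pics/w1K.npy",W[0]);np.save("pics/w1V.npy",W[1])
cv2.imwrite("pics/w1.png",im[:,:,::-1])
s=bot.read_state();print(s["clock"],s["tcp_pos"],np.round(s["tool_rot"],3).tolist(),s["joint_positions"])
print(proj(W,[474.5,-215,90]),proj(W,[555.6,-250.4,45]))
E
```

```text
1.15 [ 475.00908498 -213.98043839  167.4240127 ] [[0.387, 0.922, -0.001], [0.922, -0.387, 0.001], [0.0, -0.002, -1.0]] [-4.23274071e-01  2.85545742e-01 -1.45812082e-01  1.14098705e+00
  4.17744345e-05  1.54462272e+00]
[283.31912034 241.66469004] [402.08600342 219.77615994]
```

View pics/w1.png

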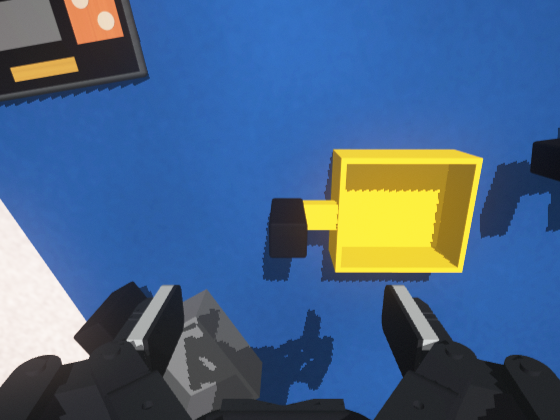

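The wrist view shows the handle's black top spanning columns 270–307 with its lower edge at row 257, and the tray rim from (333,150) to (463,272). I'll refine from this.

```bash
python3 - <<'E'
from h import *
W=(np.load("pics/w1K.npy"),np.load("pics/w1V.npy"));im=np.load("pics/w1.npy")
for y in range(194,264,4): print(y,[int(v) for v in im[y,262:314:4].max(1)])
R=bot.read_state()["tool_rot"];t=bot.read_state()["tcp_pos"]
f=lambda p,z:(R.T@(onz(W,p,z)-t)).round(1)
for p in((270,257),(307,257),(270,224),(305,224)):print(p,f(p,90))
for p in((333,150),(482,157),(463,272),(330,272)):print(p,f(p,45))
E
```

```text
194 [181, 179, 179, 177, 178, 175, 176, 179, 177, 175, 177, 176, 174]
198 [178, 176, 177, 97, 87, 87, 91, 92, 92, 93, 165, 174, 174]
202 [180, 181, 176, 46, 46, 44, 46, 45, 46, 47, 79, 240, 241]
206 [179, 181, 170, 46, 47, 47, 45, 45, 45, 48, 53, 253, 253]
210 [178, 179, 133, 46, 46, 44, 45, 45, 46, 50, 51, 253, 253]
214 [178, 178, 53, 47, 45, 43, 43, 44, 46, 51, 53, 253, 253]
218 [179, 176, 43, 45, 45, 44, 43, 45, 47, 48, 53, 239, 253]
222 [176, 172, 43, 46, 45, 44, 42, 44, 46, 48, 52, 121, 253]
226 [176, 175, 45, 50, 49, 48, 47, 48, 50, 53, 56, 70, 253]
230 [176, 116, 44, 48, 47, 47, 45, 49, 50, 51, 55, 58, 102]
234 [176, 170, 43, 48, 48, 47, 47, 46, 48, 52, 54, 53, 88]
238 [175, 94, 45, 47, 47, 46, 44, 46, 47, 49, 51, 52, 89]
242 [176, 94, 45, 48, 48, 46, 45, 44, 47, 48, 51, 49, 90]
246 [174, 92, 45, 47, 47, 46, 46, 45, 45, 47, 50, 59, 171]
250 [173, 90, 45, 48, 48, 46, 45, 43, 44, 45, 48, 64, 172]
254 [168, 91, 44, 48, 47, 46, 48, 45, 44, 47, 49, 75, 174]
258 [106, 91, 91, 82, 81, 80, 80, 80, 149, 148, 149, 170, 168]
262 [165, 89, 92, 90, 90, 91, 89, 129, 170, 169, 169, 169, 169]
(270, 257) [-11.7  -8.4  77.4]
(307, 257) [-11.6  15.   77.4]
(270, 224) [10.6 -8.1 77.4]
(305, 224) [10.6 13.3 77.4]
(333, 150) [ 49.1  34.7 122.4]
(482, 157) [ 44.4 139.4 122.2]
(463, 272) [-45.8 141.2 122.2]
(330, 272) [-46.   36.8 122.4]
```

>>> arm_command(
  series=[
    {"ty":0.07,"tz":0.8,"jaw":1},
    {"ty":0.07,"tz":1.6,"jaw":1},
    {"ty":0.07,"tz":2.2,"jaw":1},
    {"ty":0.07,"tz":2.48,"jaw":1},
    {"ty":0.07,"tz":2.48,"jaw":1},
    {"ty":0.07,"tz":2.48,"jaw":0},
    {"ty":0.07,"tz":2.48,"jaw":0},
    {"ty":0.07,"tz":2.48,"jaw":0},
    {"ty":0.07,"tz":2.48,"jaw":0},
    {"ty":0.07,"tz":2.48,"jaw":0},
    {"ty":0.07,"tz":2.48,"jaw":0},
    {"ty":0.07,"tz":2.48,"jaw":0},
  ],
  force=80,
)

```text
invalid input
```

>>> arm_command(
  series=[
    {"tx":0,"ty":0.07,"tz":0.8,"turn":0,"jaw":1},
    {"tx":0,"ty":0.07,"tz":1.6,"turn":0,"jaw":1},
    {"tx":0,"ty":0.07,"tz":2.2,"turn":0,"jaw":1},
    {"tx":0,"ty":0.07,"tz":2.48,"turn":0,"jaw":1},
    {"tx":0,"ty":0.07,"tz":2.48,"turn":0,"jaw":1},
  ],
)

```text
clock: 1.57
tcp_pos: [474.5, -216.5, 66.7]
tool_rot: [[0.39, 0.921, -0.004], [0.921, -0.39, 0.002], [-0.0, -0.004, -1.0]]
wrist_force: [-0.1, -0.0, 0.3]
finger_gap: 85.0
gripper_force: 0.0
```

>>> arm_command(
  series=[
    {"tx":0,"ty":0,"tz":0,"turn":0,"jaw":0},
    {"tx":0,"ty":0,"tz":0,"turn":0,"jaw":0},
    {"tx":0,"ty":0,"tz":0,"turn":0,"jaw":0},
    {"tx":0,"ty":0,"tz":0,"turn":0,"jaw":0},
    {"tx":0,"ty":0,"tz":0,"turn":0,"jaw":0},
    {"tx":0,"ty":0,"tz":0,"turn":0,"jaw":0},
    {"tx":0,"ty":0,"tz":0,"turn":0,"jaw":0},
    {"tx":0,"ty":0,"tz":0,"turn":0,"jaw":0},
  ],
  force=80,
)

```text
clock: 2.23
tcp_pos: [477.4, -216.7, 70.0]
tool_rot: [[0.389, 0.921, 0.001], [0.921, -0.389, -0.001], [-0.0, 0.002, -1.0]]
wrist_force: [-2.7, 0.7, 8.7]
finger_gap: 23.3
gripper_force: 78.6
```

>>> arm_command(
  series=[
    {"tx":0,"ty":0,"tz":-0.3,"turn":0,"jaw":0},
    {"tx":0,"ty":0,"tz":-0.6,"turn":0,"jaw":0},
    {"tx":0,"ty":0,"tz":-0.9,"turn":0,"jaw":0},
    {"tx":0,"ty":0,"tz":-1.1,"turn":0,"jaw":0},
    {"tx":0,"ty":0,"tz":-1.1,"turn":0,"jaw":0},
    {"tx":0,"ty":0,"tz":-1.1,"turn":0,"jaw":0},
    {"tx":0,"ty":0,"tz":-1.1,"turn":0,"jaw":0},
  ],
)

```text
clock: 2.82
tcp_pos: [476.6, -216.3, 112.5]
tool_rot: [[0.389, 0.921, -0.001], [0.921, -0.389, 0.0], [0.0, -0.001, -1.0]]
wrist_force: [-0.5, -0.2, -2.4]
finger_gap: 23.5
gripper_force: 78.8
```

```bash
python3 - <<'E'
from h import *
for n in("scene","wrist"):
    im=bot.snapshot(n);np.save(f"pics/{n}2.npy",im)
    if n=="scene": A=cv2.resize(im[170:260,190:300],(560,420),interpolation=2)
    else: cv2.imwrite("pics/p2.png",np.hstack([cv2.resize(A,(400,300)),cv2.resize(im,(400,300))])[:,:,::-1])
P=[bot.read_state()["tcp_pos"]];print(P)
E
```

```text
[array([ 476.55064482, -216.2867991 ,  112.3798021 ])]
```

View pics/p2.png

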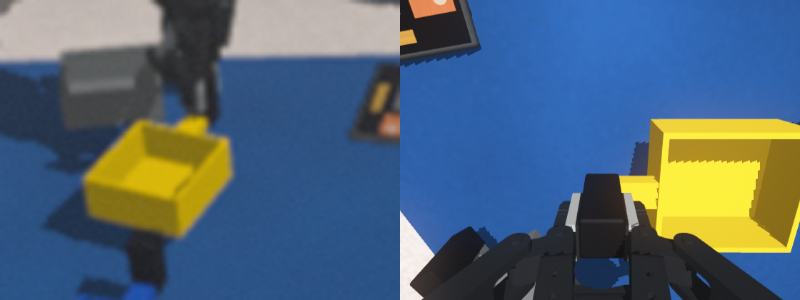

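The tray is held level, with its underside at about 44 mm and the force reading steady. I'll carry it to 40 mm before the paddle on the dispenser axis.

>>> arm_command(
  series=[
    {"tx":0.4,"ty":-0.22,"tz":0,"turn":-0.03,"jaw":0},
    {"tx":1.07,"ty":-0.6,"tz":0,"turn":-0.06,"jaw":0},
    {"tx":1.8,"ty":-1.0,"tz":0,"turn":-0.1,"jaw":0},
    {"tx":2.63,"ty":-1.47,"tz":0,"turn":-0.15,"jaw":0},
    {"tx":3.45,"ty":-1.93,"tz":0,"turn":-0.19,"jaw":0},
    {"tx":4.27,"ty":-2.39,"tz":0,"turn":-0.24,"jaw":0},
    {"tx":5.1,"ty":-2.85,"tz":0,"turn":-0.28,"jaw":0},
    {"tx":5.9,"ty":-3.3,"tz":0,"turn":-0.33,"jaw":0},
    {"tx":6.7,"ty":-3.76,"tz":0,"turn":-0.37,"jaw":0},
    {"tx":7.47,"ty":-4.18,"tz":0,"turn":-0.41,"jaw":0},
    {"tx":7.97,"ty":-4.45,"tz":0,"turn":-0.44,"jaw":0},
    {"tx":8.21,"ty":-4.59,"tz":0,"turn":-0.453,"jaw":0},
  ],
)

```text
clock: 3.92
tcp_pos: [435.1, 160.0, 112.7]
tool_rot: [[-0.057, 0.998, -0.001], [0.998, 0.057, 0.0], [0.0, -0.0, -1.0]]
wrist_force: [0.2, 0.0, -1.8]
finger_gap: 23.4
gripper_force: 78.8
```

>>> arm_command(
  series=[
    {"tx":0,"ty":0,"tz":0,"turn":0,"jaw":0},
    {"tx":0,"ty":0,"tz":0,"turn":0,"jaw":0},
  ],
)

```text
clock: 4.08
tcp_pos: [435.5, 157.2, 112.8]
tool_rot: [[-0.053, 0.999, -0.001], [0.999, 0.053, -0.001], [-0.001, -0.001, -1.0]]
wrist_force: [0.4, 0.1, -1.9]
finger_gap: 22.7
gripper_force: 78.8
```

```bash
python3 - <<'E'
from h import *
W=cam("wrist");w=bot.snapshot("wrist");t=bot.snapshot("top");s=bot.read_state();print(s["clock"],s["tcp_pos"],s["tool_rot"].round(3).tolist() if hasattr(s["tool_rot"],'round') else s["tool_rot"],s["wrist_force"])
np.savez("pics/p3.npz",w=w,t=t,K=W[0],V=W[1])
cv2.imwrite("pics/p3.png",np.hstack([cv2.resize(t[105:255,120:270],(400,400),interpolation=2),cv2.resize(w,(400,300))[:,:] if 0 else np.pad(cv2.resize(w,(400,300)),((0,100),(0,0),(0,0)))])[:,:,::-1])
E
```

```text
4.1833 [435.73550926 156.42848117 112.88244715] [[-0.051, 0.999, -0.0], [0.999, 0.051, -0.0], [-0.0, -0.0, -1.0]] [-0.64284855  0.02616764 -2.04470935]
```

View pics/p3.png

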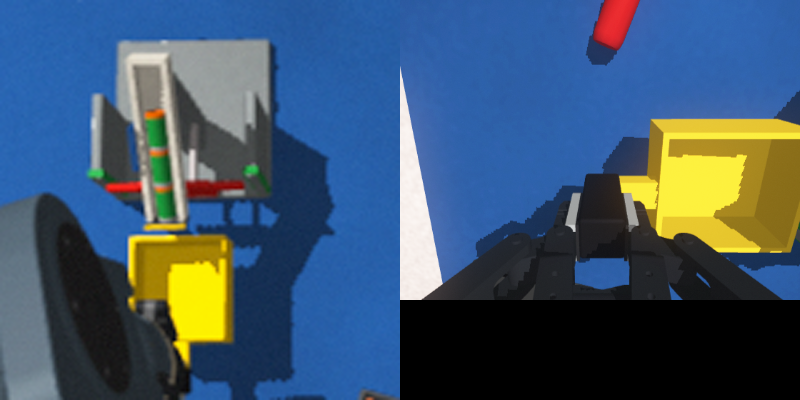

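The top view shows the tray square before the dispenser, with its front edge running from (168.4,193.5) to (207.4,193.5). I'll check its lateral position and distance in the dispenser frame.

```bash
python3 - <<'E'
from h import *
T=cam("top");c,s=np.cos(.053),np.sin(.053);D=np.array([[c,s],[-s,c]]);o=np.array([673,170.5])
f=lambda p,z:(D@(onz(T,p,z)[:2]-o)).round(1)
g=lambda x,y:(120+x/2.6667,105+y/2.6667)
print("front",f(g(129,236),89),f(g(233,236),89),"rear R",f(g(233,341),89))
print("marks",f(g(96,175),102),f(g(259,175),102),"red",f(g(107,187),100),f(g(242,185),100))
E
```

```text
front [-100.9   44.4] [-103.   -54.1] rear R [-203.3  -54.3]
marks [-44.   72.9] [-46.9 -80.7] red [-55.3  62.9] [-55.9 -64.3]
```

>>> arm_command(
  series=[
    {"tx":0.05,"ty":0.2,"tz":0,"turn":0,"jaw":0},
    {"tx":0.05,"ty":0.45,"tz":0,"turn":0,"jaw":0},
    {"tx":0.05,"ty":0.7,"tz":0,"turn":0,"jaw":0},
    {"tx":0.05,"ty":0.85,"tz":0,"turn":0,"jaw":0},
    {"tx":0.05,"ty":0.95,"tz":0,"turn":0,"jaw":0},
    {"tx":0.05,"ty":1.05,"tz":0,"turn":0,"jaw":0},
    {"tx":0.05,"ty":1.05,"tz":0,"turn":0,"jaw":0},
    {"tx":0.05,"ty":1.05,"tz":0,"turn":0,"jaw":0},
  ],
)

```text
clock: 4.85
tcp_pos: [477.5, 161.7, 113.0]
tool_rot: [[-0.053, 0.999, -0.0], [0.999, 0.053, -0.0], [-0.0, -0.0, -1.0]]
wrist_force: [0.2, 0.5, -1.6]
finger_gap: 23.1
gripper_force: 78.9
```

>>> arm_command(
  series=[
    {"tx":0,"ty":0.06,"tz":0,"turn":0,"jaw":0},
    {"tx":0,"ty":0.12,"tz":0,"turn":0,"jaw":0},
    {"tx":0,"ty":0.12,"tz":0,"turn":0,"jaw":0},
  ],
)

```text
clock: 5.1
tcp_pos: [482.3, 162.0, 113.1]
tool_rot: [[-0.053, 0.999, -0.0], [0.999, 0.053, -0.0], [-0.0, -0.0, -1.0]]
wrist_force: [-3.5, -0.1, -1.2]
finger_gap: 23.5
gripper_force: 78.9
```

```bash
python3 - <<'E'
from h import *
t=bot.snapshot("top");s=bot.read_state();print(s["clock"],s["tcp_pos"],s["wrist_force"],s["torque"])
cv2.imwrite("pics/p4.png",cv2.resize(t[130:210,140:240],(800,600),interpolation=2)[:,:,::-1])
E
```

```text
5.15 [482.19868551 161.93718432 113.03342799] [-2.54968641 -0.09706956 -1.81795602] [-0.14795247  0.6473979  -0.02838917]
```

View pics/p4.png

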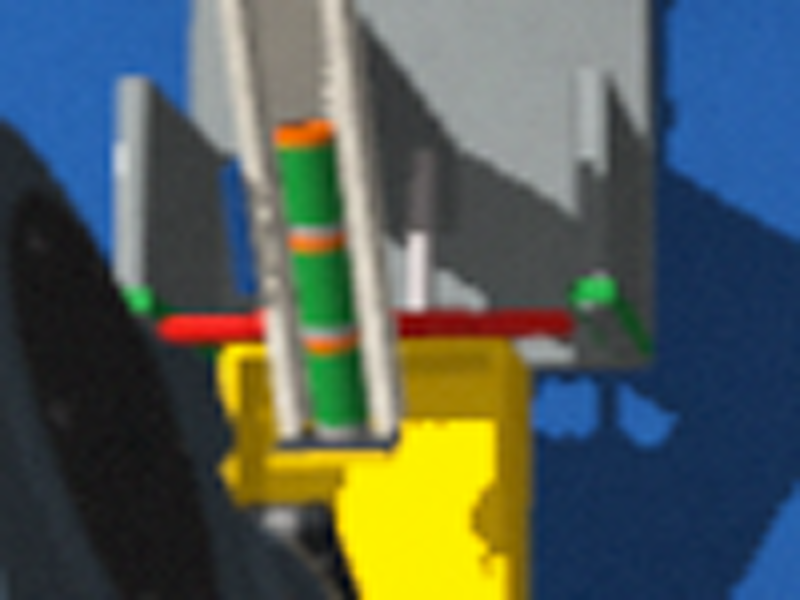

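The tray touches the paddle: about −2.5 N, with the red bar at (230,328) and (480,323), roughly 10 mm short of the marks at (138,297) and (595,290). The tray lies under the chute. I'll press in a further 12.5 mm.

>>> arm_command(
  series=[
    {"tx":0,"ty":0.1,"tz":0,"turn":0,"jaw":0},
    {"tx":0,"ty":0.2,"tz":0,"turn":0,"jaw":0},
    {"tx":0,"ty":0.31,"tz":0,"turn":0,"jaw":0},
    {"tx":0,"ty":0.31,"tz":0,"turn":0,"jaw":0},
    {"tx":0,"ty":0.31,"tz":0,"turn":0,"jaw":0},
    {"tx":0,"ty":0.31,"tz":0,"turn":0,"jaw":0},
    {"tx":0,"ty":0.31,"tz":0,"turn":0,"jaw":0},
    {"tx":0,"ty":0.31,"tz":0,"turn":0,"jaw":0},
    {"tx":0,"ty":0.31,"tz":0,"turn":0,"jaw":0},
    {"tx":0,"ty":0.31,"tz":0,"turn":0,"jaw":0},
    {"tx":0,"ty":0.31,"tz":0,"turn":0,"jaw":0},
    {"tx":0,"ty":0.31,"tz":0,"turn":0,"jaw":0},
  ],
)

```text
clock: 6.15
tcp_pos: [494.6, 162.6, 113.0]
tool_rot: [[-0.053, 0.999, -0.0], [0.999, 0.053, -0.0], [-0.0, -0.0, -1.0]]
wrist_force: [-3.6, 0.5, -4.7]
finger_gap: 23.1
gripper_force: 80.2
```

>>> arm_command(
  series=[
    {"tx":0,"ty":0,"tz":0,"turn":0,"jaw":0},
    {"tx":0,"ty":0,"tz":0,"turn":0,"jaw":0},
    {"tx":0,"ty":0,"tz":0,"turn":0,"jaw":0},
    {"tx":0,"ty":0,"tz":0,"turn":0,"jaw":0},
    {"tx":0,"ty":0,"tz":0,"turn":0,"jaw":0},
    {"tx":0,"ty":0,"tz":0,"turn":0,"jaw":0},
  ],
)

```text
clock: 6.65
tcp_pos: [494.7, 162.6, 113.1]
tool_rot: [[-0.053, 0.999, -0.0], [0.999, 0.053, 0.0], [0.0, -0.0, -1.0]]
wrist_force: [-4.0, -0.4, -5.0]
finger_gap: 23.0
gripper_force: 80.2
```

```bash
python3 - <<'E'
from h import *
t=bot.snapshot("top");w=bot.snapshot("wrist");s=bot.read_state();print(s["clock"],s["tcp_pos"],s["wrist_force"],s["torque"])
cv2.imwrite("pics/p5.png",np.hstack([cv2.resize(t[130:210,140:240],(500,400),interpolation=2),cv2.resize(w[100:,260:],(300,320),interpolation=2) if 0 else np.pad(cv2.resize(w[100:,200:],(300,267)),((0,133),(0,0),(0,0)))])[:,:,::-1])
E
```

```text
6.75 [494.70593027 162.63120639 113.08930794] [-3.98380013 -1.26811286 -4.83877621] [-0.16191603  1.44108044  0.06847487]
```

View pics/p5.png

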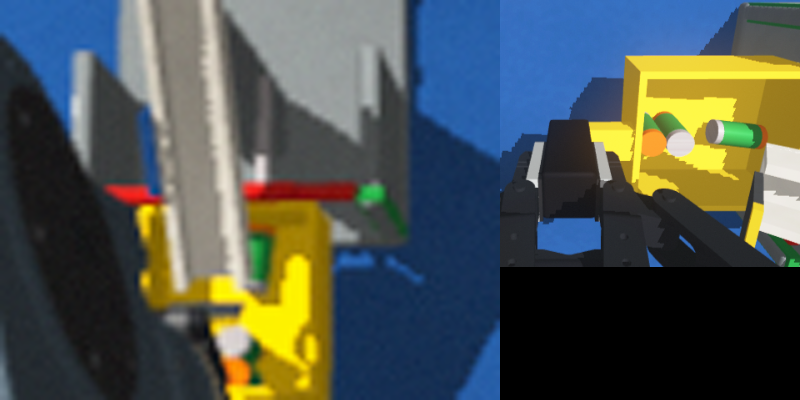

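The chute is empty and all three cells lie in the tray, at (652,135), (675,133) and (735,133). The paddle bar at row 190 is level with the mark at row 193, and the push is about 4 N. I'll check closer that the cells lie below the rim and are still.

```bash
python3 - <<'E'
from h import *
w=bot.snapshot("wrist");w2=bot.snapshot("wrist");print(np.abs(w[180:330,400:].astype(int)-w2[180:330,400:]).mean(),bot.read_state()["wrist_force"])
cv2.imwrite("pics/p6.png",cv2.resize(w2[180:330,400:560],(640,600),interpolation=2)[:,:,::-1])
E
```

```text
0.7486111111111111 [-3.78134775 -0.41597026 -3.77136737]
```

View pics/p6.png

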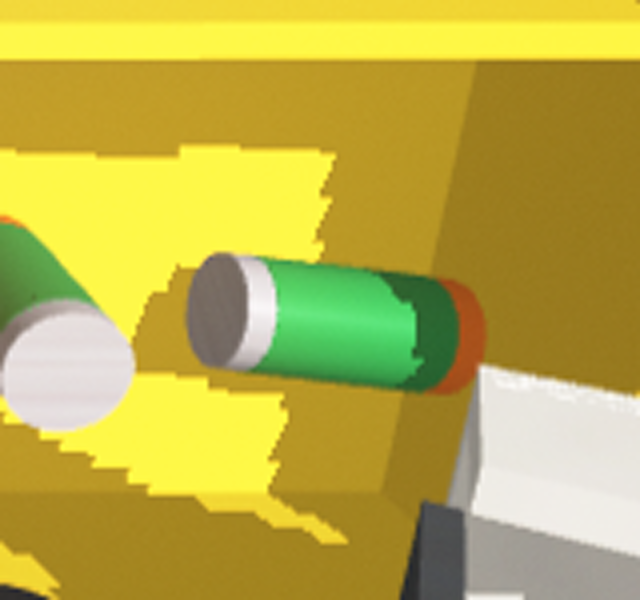

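The cells lie still inside the tray, well below the rim, and the paddle force is steady. I'm handing in.

```bash
python3 -c "
from rig import bot
print(bot.sign_off())"
```

```text
the job is handed in; nothing more can be done
None
```

I handed the job in with the yellow tray held level about 44 mm above the bench, all three cells lying in it and the paddle pressed to the green marks at about 4 N; the sign-off gave no verdict back.

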